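# Free the lacquer panel: draw the retaining rod

### The arm

A 6-joint arm with a two-finger parallel gripper is mounted at the origin on the work surface. World frame = base frame: x ahead of the robot, y to its left, z up, the work surface at z = 0. Lengths are in m, angles in degrees, forces in N, time in s.
With the tool pointing down it reaches from about 0.325 to 0.925 m from the base axis. Payload 3.1 kg.
Tool frame: the origin (TCP) lies on the centre line of the jaws, within the pads' length; the fingertips stand 8 mm ahead of it and the grasp point (between the pads) lies 11 mm behind it (ctrl.tips_ahead is the distance from the TCP to the fingertips, in m); z points along the fingers, x is the direction in which the jaws open and shut, and the axes are right-handed (so a half turn about z gives the same grasp; the last joint's range is limited). The gripper opens to 85 mm and grips with 20 to 120 N. Pads are 22 mm wide; open, the fingers measure 114 mm over their backs; the gripper's body (76 mm by 85 mm) begins 54 mm behind the grasp point. The pads swing forward as they close: fully open they stand 13 mm farther back than shut.
Start: joints at [61.009, 12.427, 92.441, -0, 75.132, -6.429], TCP at [0.24, 0.577, 0.239] pointing down, gripper open.
Joint ranges: [-157.48, 157.48], [-44.54, 120.13], [17.64, 146.25], [-64.5, 244.5], [7.68, 150.69], [-147.95, 147.95]. Speed limits (degrees/s): [159.86, 159.86, 180, 180, 180, 180].

### API

Orientations are given as a 3x3 rotation matrix whose columns are the frame's x, y, z axes.
In Python, from cell import ctrl, optics gives the robot as it stands.
- The arm moves only by the tool drive_tool, never from a script. Its argument "moves" is a list of rows, each an object with "grip": the opening, from 0 (shut) to 1 (fully open); "dp": the shift along the tool's x, y, z in units of 150 mm (1.0 is 150 mm), a list of three; "spin": the turn about the tool's z in units of pi rad (1.0 is pi rad). In form: [{"grip": grip, "dp": [tx, ty, tz], "spin": spin}, ...]. A call has 1 to 5 rows; each row is the pose to reach, as a shift and turn from the pose commanded when the call began, along the tool's axes at that moment, turning the shorter way round; what a row does not reach only later rows make up. A row lasts 1/10 s, in which the tool goes at most 50 mm and 8.59 degrees, less where a joint would pass 70% of its speed; a pose out of reach is approached as far as the arm can. A call with a number of a shift or a turn outside -1 to 1 is refused whole. A call with a gripper value outside its range is refused whole. The fingers move at their own pace and stop on an object; "squeeze" is the grip in N (left out, the last holds). Time passes only in rows, so rows that repeat a pose let the fingers close. It gives the time, the measured TCP pose, the force and the opening at its end, in the units of the state.
- ctrl.sense(): the state, without advancing time (a new reading comes with each control period).
- optics.read_camera(name): name is "scene" or "top" or "wrist"; returns the picture (384x512x3 uint8, red, green, blue); there is no depth.
- optics.camera_params(name): a dict with "intrinsics" (3x3 intrinsics, pixels), "R" (3x3) and "t" (3): a world point X has camera coordinates R X + t; the wrist camera has in their place "tool_from_camera" (4x4, takes a point from camera to tool coordinates, whose origin is the TCP and whose axes are the tool frame's). Camera axes: x right, y down, z forward; pixel columns grow to the right and rows downward; lengths in m; the calibration is good to about 2 mm. A picture is of the moment at which its call begins: read the wrist's pose just before it. camera_params takes no time and is no camera call.
- ctrl.job_done(): hands the job in, once; it reports no verdict.
The state is a dict: "time_s": time; "joint_positions": joint angles; "joint_vel": joint speeds; "effort": joint torques, N m; "position": TCP position; "orientation": TCP orientation; "contact_force": force on the tool from outside, world axes, zero at the start; "torque": the same for the moment, N m; "width": finger opening in m.
Only numpy, scipy, OpenCV 4.12 (cv2) and the standard library are available. Lean on these libraries where they do the work, as an engineer would, in place of code of your own. Each camera call takes 0.05 s, during which the arm holds its last target.

### The job

The glue on the lacquer panel has set, so take out the steel rod that holds it down: keep the keeper's spring tab pressed and slide the keeper fully aside - it opens to one side only, so feel which, and do not ram it. Then draw the rod straight out of the block by its wooden knob without forcing it, taking a second hold on the shaft so that the rod stays level. Lay it (do not drop it) flat in the aluminium tray, leave the keeper open, keep off the lacquer panel and do not disturb the other things.

Things in the scene. Friction and masses are not known exactly. Their poses are not given: they have to be found in the camera images.
- cradle: Fixed wooden cradle: bearing block 80 mm long (x 0 to 80), 100 mm wide, 95 mm tall; behind it (x 90 to 270, 240 mm wide, top 54 mm above the table) the panel. Origin on the table below the middle of the block's front face; x runs along the bore from the knob side to the panel, y across, z up. The rod is drawn out along -x.
- bore_mouth (a point): Centre of the bore at the block's front face, 70 mm above the table. The bore is level, goes through all 80 mm of the block, 21.5 mm in diameter; axes as the cradle's.
- rod_mid (a point): Loose rod 169 mm long, about 0.42 kg, near its middle; x runs along it to the plain tip. Wooden ball knob 32 mm wide, centre x -65; square collar 34 x 34 mm, x -29.5 to -21.5; round steel shaft 20 mm thick, on to x +88. At the start collar on block, rod_mid 21 mm inside the bore; 109 mm to draw. Held by the ball alone it pivots and tips as it leaves the bore: the shaft behind the collar is the second grip (keep clear of the open keeper).
- rod_handle (a point): Centre of the rod's wooden ball knob (32 mm in diameter), 65 mm from rod_mid, 44 mm in front of the block and 70 mm above the table at the start; axes as the rod's.
- rod_tip (a point): Plain end of the rod, 88 mm from rod_mid; axes as the rod's.
- keeper (a joint): Steel keeper plate on top of the block, m along the cradle's y: 0 locked (hanging flange, 24 mm wide, 10 to 14 mm in front of the block, blocks the collar). It opens to ONE side only, +0.038 or -0.038, not to be seen: the wrong way it stops dead after about 5 mm. Collar free beyond 0.030. Friction 1.5 N, stays where left; a spring tooth catches it every 10 mm unless the tab is down.
- tab (a joint): Spring tab on the keeper, m: 0 up, 0.007 fully down. It needs at least 0.005 to unlock; 2 N to start, about 5.5 N to hold fully down, then it is on a hard stop.
- tab_top (a point): Centre of the tab's top face, 118 mm above the table when up, 32 mm (x) by 42 mm (y), rides with the keeper; axes as the cradle's. On both its y sides stand the keeper's upright steel lugs, inner faces 46 mm apart, tops 135 mm above the table (17 mm above the tab): a finger between them presses the tab and pushes a lug.
- panel: Black lacquer panel with inlaid rounds, 180 x 240 x 14 mm, fixed in the cradle behind the block; origin at the centre of its underside, 40 mm above the table, 180 mm along the cradle's x axis. Not to be touched by the robot or leaned on by the rod.
- tray: Fixed shallow aluminium tray, 270 (x) x 160 (y) mm outside, walls 4 mm thick and 24 mm high, floor 4 mm thick; origin at the centre of its underside. It is empty; it may stand left or right.
- jar: Bystander: amber glass jar, 60 mm wide, 75 mm tall, on the cork board; origin at its foot.
- bowl: Bystander: white bowl, 90 mm wide, 35 mm tall, on the cork board; origin at its foot.
- spatula: Bystander: spatula 180 mm long lying flat (under 35 mm high); origin on its underside.
- wax: Bystander: block 60 x 40 x 22 mm; origin at its foot.
- weight: Bystander: brass weight 52 mm wide, 34 mm tall; origin at its foot.
- mug: Bystander: white cup 72 mm wide, 80 mm tall; origin at its foot.
- tape: Bystander: paper ring 90 mm wide, 24 mm tall; origin at its foot.
Not all that is in view belongs to the job. What is shaped like the part that bears rod_mid but blue or orange is not meant.

How it is judged (in metres and radians):
On the way, in this order (a step that is already met when the one before it is completed fails the run):
1. the keeper is slid fully aside with the rod still in its bore ((value of joint keeper above 0.033 m or value of joint keeper below -0.033 m) and x of rod_mid in the frame of cradle above 0.005 m), for 0.2 s.
2. the rod is drawn clear of the bore, still held up (x of rod_tip in the frame of cradle below -0.002 m and height (world z) of rod_mid above 0.05 m), for 0.1 s.
At the end, for the whole second after the job is handed in: the rod lies flat and still in the tray (rod_mid within 50 mm of the tray's centre lengthwise and 60 mm across, below 35 mm; knob and tip both below 40 mm), released; the keeper is still open (33 mm or more to its side) (x of rod_mid in the frame of tray between -0.05 and 0.05 m and y of rod_mid in the frame of tray between -0.06 and 0.06 m and height (world z) of rod_mid below 0.035 m and height (world z) of each of rod_handle, rod_tip below 0.04 m and linear speed of rod below 0.02 m/s and (value of joint keeper above 0.033 m or value of joint keeper below -0.033 m)); the robot touches nothing.
It fails at once if something is forced: the held rod in its bore or against the keeper (over 50 N), or the keeper, tab or block rammed by the fingers (over 45 N) ((contact force between rod and cradle above 50 N and contact force between the fingers and rod above 5 N) or contact force between the fingers and cradle above 45 N).
It fails at once if the rod tips more than 15 degrees out of level (angle between rod_mid's own x axis and vertical below 1.31 rad or angle between rod_mid's own x axis and vertical above 1.83 rad).
It fails at once if the lacquer panel is touched by the robot (over 1 N) or leaned on by the rod (over 5 N) (contact force between any of the fingers, the arm and panel above 1 N or contact force between rod and panel above 5 N).
It fails at once if the rod is dropped (falls free faster than 0.6 m/s) (contact force between the fingers and rod below 0.05 N and linear speed of rod above 0.6 m/s).
It fails at once if a bystander is moved by more than 30 mm (distance of any of jar, bowl, spatula, wax, weight, mug, tape from where it was at the start of the episode above 0.03 m).
It also fails if it takes over 72 s, if anything falls off the work surface, if the arm or the gripper's body presses on something with over 40 N, if the wrist force passes 120 N, or if a joint passes its speed limit or range.

## Working session

There is one attempt and no reset: what is moved stays moved. The work goes in short steps, Python scripts to look and compute and a tool call to move; the robot and the scene stay as the last step left them, time stands still between calls to the robot, and variables do not carry over. Pictures are saved under pics/ and viewed, and the job is handed in when it is done.

Besides the shell and the picture viewer there is one more tool, called after "Emit:" in YAML: its name, and indented under it one key for each argument. drive_tool: Moves the arm, as the interface text tells. Its arguments: {"type":"object","properties":{"moves":{"type":"array","items":{"type":"object","properties":{"grip":{"type":"number"},"dp":{"type":"array","items":{"type":"number","minimum":-1,"maximum":1}},"spin":{"type":"number","minimum":-1,"maximum":1}}}},"squeeze":{"type":"number"}},"required":["moves"]}

```bash
ls; mkdir -p pics; python3 - <<'E'
from cell import ctrl, optics
import cv2,json
s=ctrl.sense();print({k:s[k] for k in ('time_s','position','orientation','contact_force','width')}, ctrl.tips_ahead)
for n in ('scene','top','wrist'):
    im=optics.read_camera(n); cv2.imwrite(f'pics/{n}0.png',im[:,:,::-1]); print(n,optics.camera_params(n))
E
```

```text
pics
{'time_s': 0.0, 'position': array([0.23940225, 0.57647892, 0.23796616]), 'orientation': array([[ 3.83675844e-01,  9.23467155e-01, -1.12245423e-03],
       [ 9.23464848e-01, -3.83677411e-01, -2.07793481e-03],
       [-2.34956488e-03, -2.39293634e-04, -9.99997211e-01]]), 'contact_force': array([ 0.15082267, -0.20080544,  0.60317169]), 'width': 0.08567573815067162} 0.008
scene {'intrinsics': array([[483.78598176,   0.        , 258.10744419],
       [  0.        , 483.78598176, 185.58595018],
       [  0.        ,   0.        ,   1.        ]]), 'R': array([[ 0.67666175,  0.73593934,  0.02285067],
       [ 0.40401177, -0.34516669, -0.84713308],
       [-0.61555127,  0.58245449, -0.53088925]]), 't': array([-0.4473892 , -0.14415708,  1.79108254])}
top {'intrinsics': array([[387.53555574,   0.        , 254.97754285],
       [  0.        , 387.53555574, 192.07788947],
       [  0.        ,   0.        ,   1.        ]]), 'R': array([[-0.01884022, -0.99945845, -0.02697891],
       [-0.99547304,  0.02126563, -0.09263474],
       [ 0.0931583 ,  0.02511152, -0.99533459]]), 't': array([0.10244759, 0.58332854, 1.07615407])}
wrist {'intrinsics': array([[298.63397632,   0.        , 256.73280224],
       [  0.        , 298.63397632, 188.58050983],
       [  0.        ,   0.        ,   1.        ]]), 'tool_from_camera': array([[ 9.99997680e-01,  2.12782527e-05,  2.15393580e-03,
        -9.17593138e-04],
       [-6.71730869e-04,  9.53166531e-01,  3.02445223e-01,
        -7.78193745e-02],
       [-2.04662401e-03, -3.02445968e-01,  9.53164334e-01,
        -1.34643662e-01],
       [ 0.00000000e+00,  0.00000000e+00,  0.00000000e+00,
         1.00000000e+00]])}
```

View pics/scene0.png

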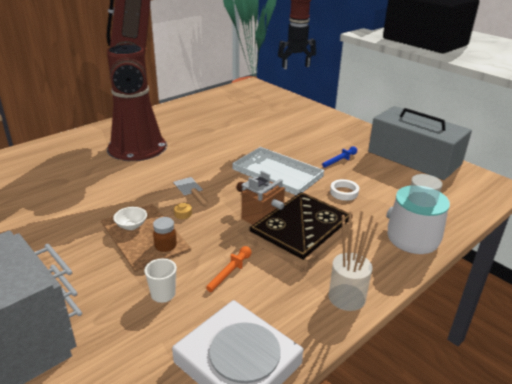

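View pics/top0.png

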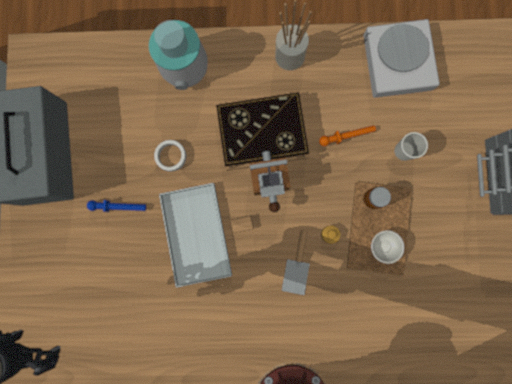

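View pics/wrist0.png

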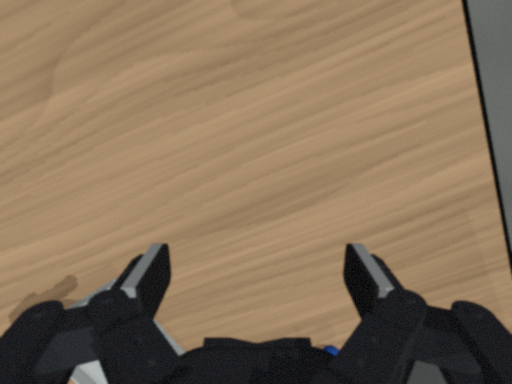

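```bash
python3 - <<'E'
import cv2,numpy as np
t=cv2.imread('pics/top0.png');s=cv2.imread('pics/scene0.png')
a=cv2.resize(t[85:295,145:320],None,fx=3.4,fy=2.85,interpolation=cv2.INTER_CUBIC) if 0 else cv2.resize(t[130:225,220:320],(600,570),interpolation=cv2.INTER_CUBIC)
b=cv2.resize(s[160:260,225:360],None,fx=5,fy=5,interpolation=cv2.INTER_CUBIC)
cv2.imwrite('pics/ct.png',a);cv2.imwrite('pics/cs.png',b)
E
```

```text
(no output)
```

View pics/ct.png

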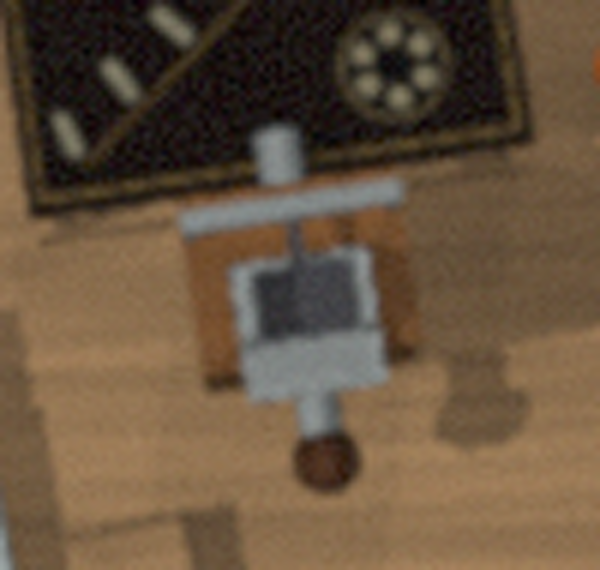

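View pics/cs.png

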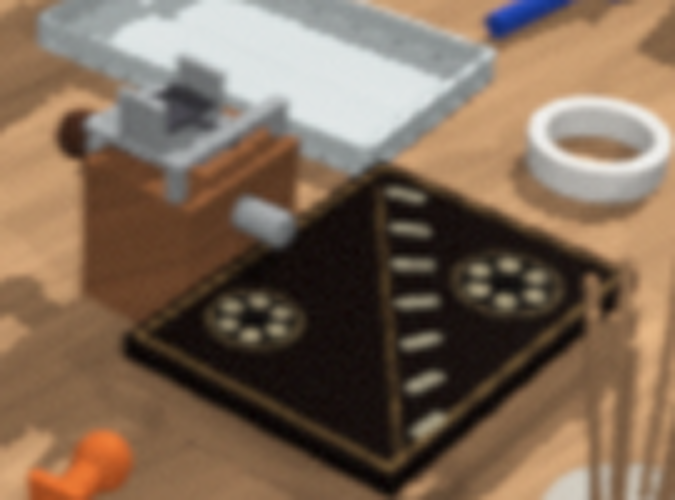

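```bash
cat > h.py <<'E'
import numpy as np,cv2
from cell import ctrl,optics
def P(n):
    p=optics.camera_params(n);return p['intrinsics'],p['R'],p['t']
def cast(n,uv,z):
    K,R,t=P(n);uv=np.atleast_2d(uv).astype(float)
    d=np.c_[uv,np.ones(len(uv))]@np.linalg.inv(K).T@R; c=-R.T@t
    return c+d*((z-c[2])/d[:,2])[:,None]
def proj(n,X):
    K,R,t=P(n);q=(np.atleast_2d(X)@R.T+t)@K.T;return q[:,:2]/q[:,2:]
def cradle():
    d=np.load('cr.npy');return d  # x,y,yaw
E
python3 - <<'E'
from h import *
t=cv2.imread('pics/top0.png')
m=((t.max(2)<75)).astype(np.uint8);mm=np.zeros_like(m);mm[85:175,205:315]=m[85:175,205:315]
mm=cv2.morphologyEx(mm,cv2.MORPH_CLOSE,np.ones((9,9)))
n,l,st,_=cv2.connectedComponentsWithStats(mm);i=1+st[1:,4].argmax();print(st[i])
ys,xs=np.where(l==i)
w=cast('top',np.c_[xs,ys],.054)[:,:2]
r=cv2.minAreaRect((w*1000).astype(np.float32));print(r);b=cv2.boxPoints(r);print(b, proj('top',np.c_[b/1000,np.full(4,.054)]))
# tray
h=cv2.cvtColor(t,cv2.COLOR_BGR2HSV)
tm=((h[...,1]<70)&(h[...,2]>90)).astype(np.uint8);q=np.zeros_like(tm);q[180:290,155:235]=tm[180:290,155:235]
n,l,st,_=cv2.connectedComponentsWithStats(q);i=1+st[1:,4].argmax();print(st[i])
ys,xs=np.where(l==i);w=cast('top',np.c_[xs,ys],.024)[:,:2];r=cv2.minAreaRect((w*1000).astype(np.float32));print('tray',r)
# knob
k=((h[...,2]<110)&(h[...,1]>100)).astype(np.uint8)[200:215,265:283]
ys,xs=np.where(k);print('knob px',xs.mean()+265,ys.mean()+200,len(xs),cast('top',[xs.mean()+265,ys.mean()+200],.07))
E
```

```text
[ 217   93   92   73 5210]
((761.053955078125, 66.7575454711914), (181.42764282226562, 237.66143798828125), 7.385121822357178)
[[655.81836  172.94232 ]
 [686.36694  -62.747604]
 [866.28955  -39.42723 ]
 [835.74097  196.2627  ]] [[224.97709308 166.83975464]
 [308.84136643 154.11358675]
 [298.60597325  91.9060714 ]
 [216.08647562 104.60544237]]
[ 159  183   73  105 5540]
tray ((469.3642883300781, 264.4926452636719), (272.65936279296875, 165.3223419189453), 10.244213104248047)
knob px 274.1123595505618 206.92134831460675 89 [[0.53958643 0.03818888 0.07      ]]
```

```bash
python3 - <<'E'
from h import *
yaw=np.radians(7.38);ex=np.array([np.cos(yaw),np.sin(yaw)]);ey=np.array([-ex[1],ex[0]])
o=np.array([.7611,.0668])-.18*ex;np.save('cr.npy',[*o,yaw]);print(o)
c=np.array([305,298])/6+[220,130]-.5*0
for name,px,z in (('tab',(305,298),.118),('flangeL',(252,398),.1),('flangeR',(388,380),.1),('blkL',(208,390),.095),('blkR',(415,358),.095),('tip',(276,128),.07),('lugLtopfront',(235,340),.135)):
    w=cast('top',np.array(px)/6+[220,130],z)[0,:2];print(name,w,(w-o)@ex,(w-o)@ey)
# tray centre from current tcp
p=ctrl.sense()['position'];print(p)
E
```

```text
[0.58259111 0.0436791 ]
tab [0.60869295 0.04622883] 0.026213127687419208 -0.0008241611044306646
flangeL [0.56680526 0.07042308] -0.012219827140375571 0.028550113131961166
flangeR [0.57353676 0.01001807] -0.0133030870034364 -0.03221915550316871
blkL [0.5712083  0.09000357] -0.005338165425128972 0.047402836868279355
blkR [ 0.58356213 -0.0025001 ] -0.004968719752338327 -0.045921385390692925
tip [0.69396445 0.05700925] 0.1121629812086194 -0.0010861180038544914
lugLtopfront [0.58906954 0.07695447] 0.010698969787244455 0.03216756826514419
[0.23947975 0.57661254 0.23823245]
```

Emit:
drive_tool:
  moves:
    - {"grip":0,"dp":[-0.18,0.29,0],"spin":-0.045}
    - {"grip":0,"dp":[-0.36,0.57,0],"spin":-0.09}
    - {"grip":0,"dp":[-0.5,0.8,0],"spin":-0.13}
    - {"grip":0,"dp":[-0.58,0.9,0],"spin":-0.1667}
    - {"grip":0,"dp":[-0.58,0.9,0],"spin":-0.1667}

```text
time_s: 0.65
position: [0.3322, 0.4428, 0.2389]
orientation: [[-0.126, 0.992, -0.0], [0.992, 0.126, -0.001], [-0.001, -0.0, -1.0]]
contact_force: [-0.4, -0.4, 0.2]
width: 0.0121
```

```bash
cat >> h.py <<'E'
o0=np.load('cr.npy');yaw=o0[2];ex=np.array([np.cos(yaw),np.sin(yaw),0]);ey=np.array([-ex[1],ex[0],0]);o=np.array([*o0[:2],0])
def go(x,y,z,frame='c'):
    s=ctrl.sense();R=s['orientation'];p=s['position']
    T=o+x*ex+y*ey+np.array([0,0,z]) if frame=='c' else np.array([x,y,z])
    d=R.T@(T-p)/.15
    a=np.degrees(np.arctan2(R[1,0],R[0,0]))
    want=np.degrees(yaw)+90
    q=p-o
    print('t',round(float(s['time_s']),2),'cr',np.round([q@ex*1e3,q@ey*1e3,p[2]*1e3],1),'dp',d.round(3),'spin',round(-(want-a)/180,4),'F',s['contact_force'].round(1),'w',round(float(s['width']),4))
E
python3 -c "
from h import *
go(.026,0,.2)"
```

```text
t 0.65 cr [-197.   427.9  238.9] dp [-2.849  1.493  0.262] spin -0.0007 F [-0.4 -0.4  0.2] w 0.0121
```

Emit:
drive_tool:
  moves:
    - {"grip":0,"dp":[-0.28,0.14,0]}
    - {"grip":0,"dp":[-0.56,0.29,0]}
    - {"grip":0,"dp":[-0.84,0.44,0]}
    - {"grip":0,"dp":[-0.95,0.5,0]}

```text
$.moves[0]: bad value
```

Emit:
drive_tool:
  moves:
    - {"grip":0,"dp":[-0.28,0.14,0]}
    - {"grip":0,"dp":[-0.56,0.29,0]}
    - {"grip":0,"dp":[-0.84,0.44,0]}
    - {"grip":0,"dp":[-0.95,0.5,0]}

```text
$.moves[0]: bad value
```

Emit:
drive_tool:
  moves:
    - {"grip":0,"dp":[-0.28,0.06,0.05]}
    - {"grip":0,"dp":[-0.56,0.12,0.1]}
    - {"grip":0,"dp":[-0.84,0.18,0.2]}
    - {"grip":0,"dp":[-0.95,0.2,0.26]}
    - {"grip":0,"dp":[-0.95,0.2,0.26]}

```text
$.moves[0]: bad value
```

```bash
python3 -c "
from h import *
go(.026,0,.15)
im=optics.read_camera('wrist');cv2.imwrite('pics/w1.png',im[:,:,::-1])
im=optics.read_camera('scene');cv2.imwrite('pics/s1.png',cv2.resize(im[110:260,200:380,::-1],None,fx=4,fy=4))"
```

```text
t 0.65 cr [-197.   427.9  238.9] dp [-2.849  1.493  0.595] spin -0.0007 F [-0.4 -0.4  0.2] w 0.0121
```

View pics/w1.png

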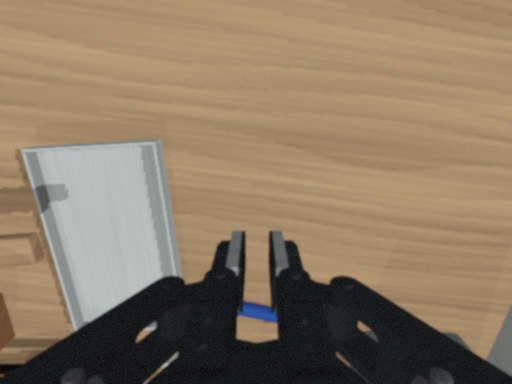

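View pics/s1.png

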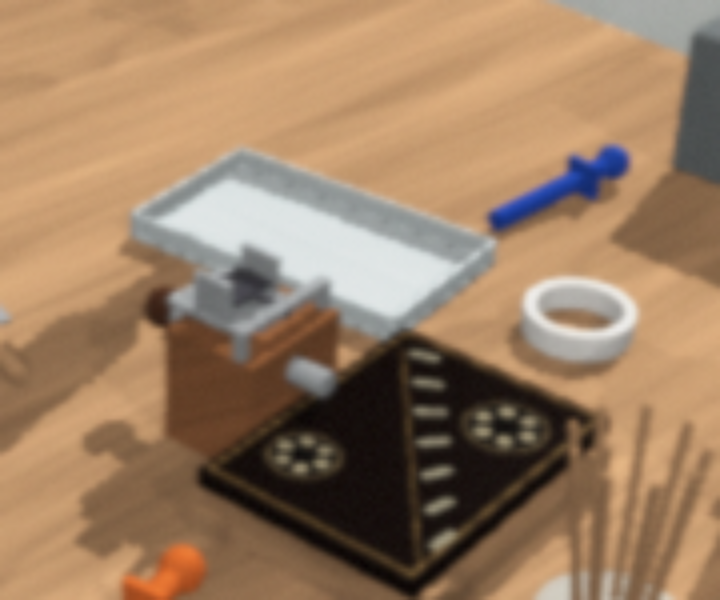

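Emit:
drive_tool:
  moves:
    - {"grip":0,"dp":[-0.28,0.14,0],"spin":0}
    - {"grip":0,"dp":[-0.56,0.29,0],"spin":0}
    - {"grip":0,"dp":[-0.84,0.44,0],"spin":0}
    - {"grip":0,"dp":[-0.95,0.5,0],"spin":0}

```text
time_s: 1.15
position: [0.4253, 0.3121, 0.2393]
orientation: [[-0.127, 0.992, 0.001], [0.992, 0.127, -0.001], [-0.001, 0.001, -1.0]]
contact_force: [-1.0, -0.4, -0.0]
width: -0.0001
```

Emit:
drive_tool:
  moves:
    - {"grip":0,"dp":[-0.28,0.14,0],"spin":0}
    - {"grip":0,"dp":[-0.56,0.29,0],"spin":0}
    - {"grip":0,"dp":[-0.84,0.44,0],"spin":0}
    - {"grip":0,"dp":[-0.95,0.5,0],"spin":0}

```text
time_s: 1.55
position: [0.5188, 0.1803, 0.2394]
orientation: [[-0.127, 0.992, 0.001], [0.992, 0.127, -0.001], [-0.001, 0.001, -1.0]]
contact_force: [-0.1, -0.1, -0.8]
width: -0.0001
```

Emit:
drive_tool:
  moves:
    - {"grip":0,"dp":[-0.28,0.06,0.05],"spin":0}
    - {"grip":0,"dp":[-0.56,0.12,0.1],"spin":0}
    - {"grip":0,"dp":[-0.84,0.18,0.2],"spin":0}
    - {"grip":0,"dp":[-0.95,0.2,0.26],"spin":0}
    - {"grip":0,"dp":[-0.95,0.2,0.26],"spin":0}

```text
time_s: 2.05
position: [0.5645, 0.0438, 0.1982]
orientation: [[-0.127, 0.992, -0.004], [0.992, 0.127, 0.0], [0.001, -0.003, -1.0]]
contact_force: [0.7, 0.6, 0.6]
width: 0.0005
```

```bash
python3 -c "
from h import *
go(.026,0,.15)
im=optics.read_camera('wrist');cv2.imwrite('pics/w2.png',im[:,:,::-1])
go(.026,0,.15)"
```

```text
t 2.05 cr [-17.9   2.4 198.2] dp [-0.016  0.294  0.32 ] spin -0.0006 F [0.7 0.6 0.6] w 0.0005
t 2.1 cr [-17.8   3.8 199.1] dp [-0.025  0.293  0.327] spin -0.0001 F [-0.5 -0.  -0. ] w 0.0
```

View pics/w2.png

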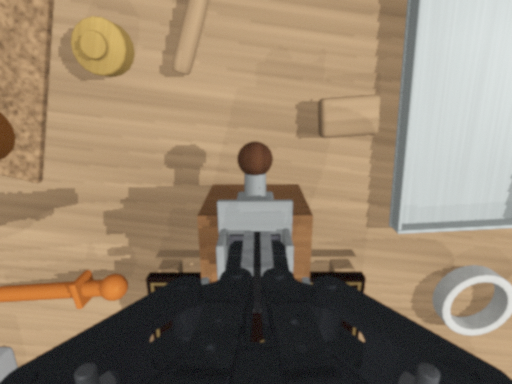

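```bash
cat >> h.py <<'E'
def wcast(uv,z,p,R):
    K=optics.camera_params('wrist');T=K['tool_from_camera'];K=K['intrinsics']
    d=R@T[:3,:3]@np.linalg.inv(K)@np.array([*uv,1.]);c=p+R@T[:3,3]
    w=c+d*(z-c[2])/d[2];return np.round([(w-o)@ex*1e3,(w-o)@ey*1e3],1)
E
python3 -c "
from h import *
s=ctrl.sense();p=s['position'];R=s['orientation']
im=cv2.imread('pics/w2.png');cv2.imwrite('pics/w2c.png',cv2.resize(im[130:290,180:340],(800,600*800//800),interpolation=cv2.INTER_CUBIC)[:600])
for n,uv,z in (('knob',(255.5,157.5),.07),('plateL',(218,228),.1),('plateR',(293,228),.1),('lugL',(219,236),.135),('lugR',(292,236),.135),('wax',(350,115),.022)): print(n,wcast(uv,z,p,R))
"
```

```text
knob [-41.6   2.8]
plateL [ 13.6 -29.4]
plateR [13.7 34.9]
lugL [  3.7 -24.1]
lugR [ 3.8 29.6]
wax [-75.6  99. ]
```

View pics/w2c.png

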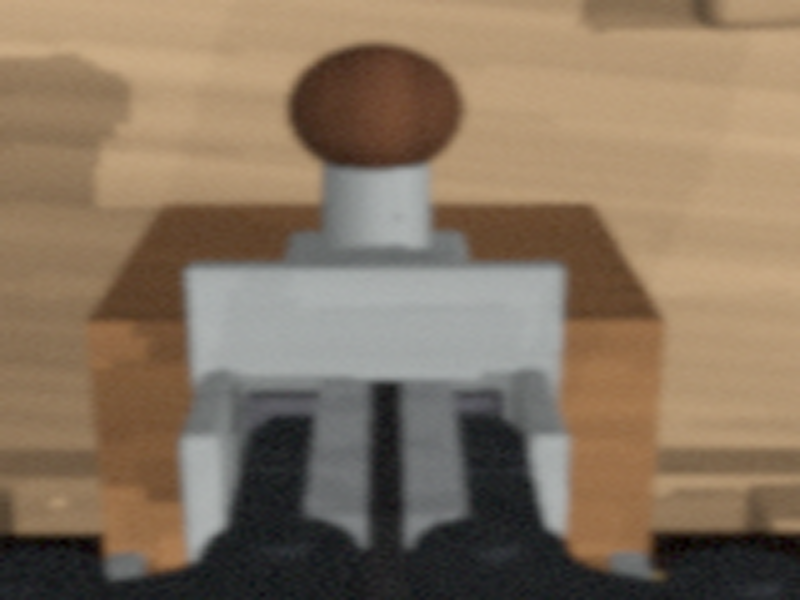

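Emit:
drive_tool:
  moves:
    - {"grip":0,"dp":[-0.01,0.15,0.1],"spin":0}
    - {"grip":0,"dp":[-0.02,0.293,0.25],"spin":0}
    - {"grip":0,"dp":[-0.02,0.293,0.33],"spin":0}
    - {"grip":0,"dp":[-0.02,0.293,0.33],"spin":0}

```text
time_s: 2.5
position: [0.6066, 0.0492, 0.1484]
orientation: [[-0.132, 0.991, -0.006], [0.991, 0.132, 0.001], [0.001, -0.006, -1.0]]
contact_force: [-1.0, -0.2, 0.7]
width: -0.0003
```

```bash
python3 -c "
from h import *
im=optics.read_camera('wrist');cv2.imwrite('pics/w3.png',cv2.resize(im[130:290,150:360,::-1],(780,594)))
go(.026,0.001,.126)"
```

```text
t 2.55 cr [ 25.1   2.  149.8] dp [-0.007  0.007  0.159] spin 0.0009 F [-0.4 -0.  -0.6] w -0.0002
```

View pics/w3.png

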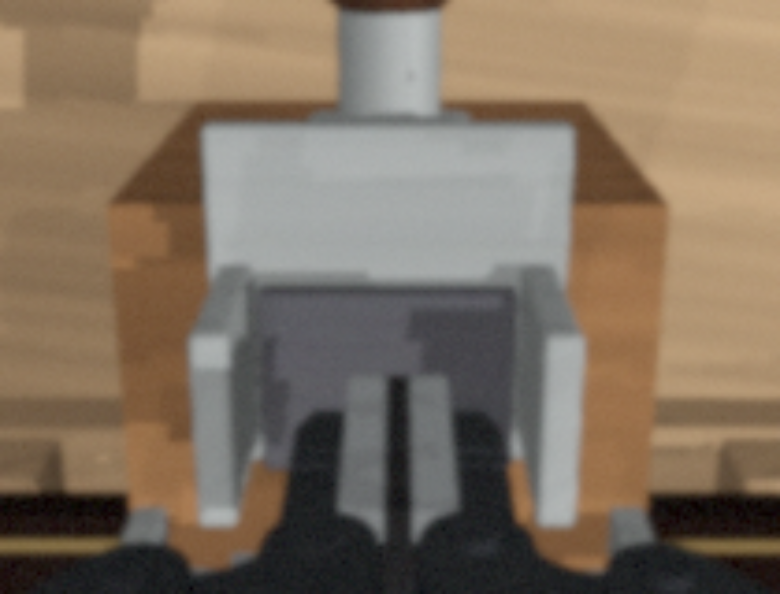

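```bash
python3 -c "
from h import *
s=ctrl.sense();p=s['position'];R=s['orientation']
f=lambda c,r:(150+c*210/780,130+r*160/594)
for n,c,r,z in (('tabfront',390,290,.118),('tabrear',275,465,.118),('knobaxis',389,8,.08),('lugLi',240,335,.135),('lugRi',545,335,.135),('lugback',220,525,.135),('shaft',389,80,.08),('blkL',110,203,.095),('blkR',667,203,.095)): print(n,wcast(f(c,r),z,p,R))
"
```

```text
tabfront [12.   0.6]
tabrear [ 43.8 -18.8]
knobaxis [-28.4   0.3]
lugLi [ 12.5 -21.3]
lugRi [12.4 23.4]
lugback [ 44.4 -25.6]
shaft [-15.1   0.3]
blkL [  4.4 -49.4]
blkR [ 4.2 50.1]
```

Emit:
drive_tool:
  moves:
    - {"grip":0,"dp":[-0.007,0.007,0.08],"spin":0}
    - {"grip":0,"dp":[-0.007,0.007,0.14],"spin":0}
    - {"grip":0,"dp":[-0.007,0.007,0.16],"spin":0}
    - {"grip":0,"dp":[-0.007,0.007,0.165],"spin":0}
    - {"grip":0,"dp":[-0.007,0.007,0.17],"spin":0}

```text
time_s: 3.05
position: [0.6099, 0.0462, 0.1257]
orientation: [[-0.129, 0.992, -0.0], [0.992, 0.129, 0.0], [0.0, -0.0, -1.0]]
contact_force: [-1.4, 0.2, 1.9]
width: -0.0004
```

```bash
python3 -c "
from h import *
go(.026,0.001,.120)"
```

```text
t 3.05 cr [ 27.4  -1.  125.7] dp [ 0.013 -0.009  0.038] spin 0.0003 F [-1.4  0.2  1.9] w -0.0004
```

Emit:
drive_tool:
  moves:
    - {"grip":0,"dp":[0.007,0,0.01],"spin":0}
    - {"grip":0,"dp":[0.007,0,0.02],"spin":0}
    - {"grip":0,"dp":[0.007,0,0.03],"spin":0}
    - {"grip":0,"dp":[0.007,0,0.03],"spin":0}

```text
time_s: 3.45
position: [0.6105, 0.0469, 0.1213]
orientation: [[-0.129, 0.992, 0.001], [0.992, 0.129, -0.001], [-0.001, 0.001, -1.0]]
contact_force: [-1.1, -1.8, 4.4]
width: -0.0
```

```bash
python3 -c "
from h import *
go(.026,0.001,.120)"
```

```text
t 3.45 cr [ 28.1  -0.3 121.3] dp [ 0.009 -0.014  0.009] spin 0.0003 F [-1.1 -1.8  4.4] w -0.0
```

Emit:
drive_tool:
  moves:
    - {"grip":0,"dp":[0.0,-0.005,0.006],"spin":0}
    - {"grip":0,"dp":[0.0,-0.01,0.01],"spin":0}
    - {"grip":0,"dp":[0.0,-0.01,0.01],"spin":0}

```text
time_s: 3.75
position: [0.6102, 0.0471, 0.1204]
orientation: [[-0.129, 0.992, 0.004], [0.992, 0.129, -0.0], [-0.001, 0.004, -1.0]]
contact_force: [2.8, -1.1, 4.7]
width: -0.0003
```

```bash
python3 -c "
from h import *
go(.026,0.001,.120)"
```

```text
t 3.75 cr [ 27.8  -0.2 120.4] dp [ 0.008 -0.012  0.002] spin 0.0003 F [ 2.8 -1.1  4.7] w -0.0003
```

Emit:
drive_tool:
  moves:
    - {"grip":0,"dp":[0.013,0,0.006],"spin":0}
    - {"grip":0,"dp":[0.027,0,0.006],"spin":0}
    - {"grip":0,"dp":[0.04,0,0.006],"spin":0}
    - {"grip":0,"dp":[0.04,0,0.006],"spin":0}

```text
time_s: 4.15
position: [0.6085, 0.053, 0.1191]
orientation: [[-0.13, 0.992, 0.002], [0.992, 0.13, -0.001], [-0.001, 0.002, -1.0]]
contact_force: [2.9, -0.6, 5.9]
width: 0.0002
```

```bash
python3 -c "
from h import *
go(.026,0.001,.120)"
```

```text
t 4.15 cr [ 26.9   5.9 119.1] dp [-0.033 -0.006 -0.006] spin 0.0005 F [ 2.9 -0.6  5.9] w 0.0002
```

Emit:
drive_tool:
  moves:
    - {"grip":0,"dp":[0.01,0,0],"spin":0}
    - {"grip":0,"dp":[0.02,0,0],"spin":0}
    - {"grip":0,"dp":[0.02,0,0],"spin":0}

```text
time_s: 4.45
position: [0.6077, 0.0551, 0.119]
orientation: [[-0.13, 0.991, 0.001], [0.991, 0.13, -0.002], [-0.002, 0.0, -1.0]]
contact_force: [2.1, -5.3, 6.0]
width: -0.0002
```

Emit:
drive_tool:
  moves:
    - {"grip":0,"dp":[0.01,0,0],"spin":0}
    - {"grip":0,"dp":[0.02,0,0],"spin":0}
    - {"grip":0,"dp":[0.02,0,0],"spin":0}

```text
time_s: 4.75
position: [0.6071, 0.0578, 0.119]
orientation: [[-0.13, 0.991, 0.0], [0.991, 0.13, -0.003], [-0.003, -0.0, -1.0]]
contact_force: [0.7, -3.7, 5.8]
width: -0.0002
```

```bash
python3 -c "
from h import *
go(.026,0.001,.120)"
```

```text
t 4.75 cr [ 26.1  10.9 119. ] dp [-0.066 -0.001 -0.006] spin 0.0006 F [ 0.7 -3.7  5.8] w -0.0002
```

Emit:
drive_tool:
  moves:
    - {"grip":0,"dp":[0.01,0,0],"spin":0}
    - {"grip":0,"dp":[0.02,0,0],"spin":0}
    - {"grip":0,"dp":[0.02,0,0],"spin":0}

```text
time_s: 5.05
position: [0.6065, 0.0607, 0.119]
orientation: [[-0.13, 0.991, -0.0], [0.991, 0.13, -0.003], [-0.003, -0.001, -1.0]]
contact_force: [0.5, -4.3, 6.9]
width: -0.0002
```

Emit:
drive_tool:
  moves:
    - {"grip":0,"dp":[0.01,0,0],"spin":0}
    - {"grip":0,"dp":[0.01,0,0],"spin":0}

```text
time_s: 5.25
position: [0.6064, 0.0619, 0.119]
orientation: [[-0.13, 0.991, -0.0], [0.991, 0.13, -0.004], [-0.004, -0.001, -1.0]]
contact_force: [1.2, -5.1, 7.2]
width: 0.0002
```

Emit:
drive_tool:
  moves:
    - {"grip":0,"dp":[0.01,0,0],"spin":0}
    - {"grip":0,"dp":[0.02,0,0],"spin":0}
    - {"grip":0,"dp":[0.02,0,0],"spin":0}

```text
time_s: 5.55
position: [0.6064, 0.062, 0.1191]
orientation: [[-0.131, 0.991, 0.0], [0.991, 0.131, -0.009], [-0.009, -0.001, -1.0]]
contact_force: [1.6, -13.2, 5.8]
width: -0.0001
```

```bash
python3 -c "
from h import *
go(.026,0.001,.120)
im=optics.read_camera('wrist');cv2.imwrite('pics/w4.png',cv2.resize(im[130:290,150:360,::-1],(780,594)))"
```

```text
t 5.55 cr [ 26.   15.1 119.1] dp [-0.094 -0.    -0.005] spin 0.0008 F [  1.6 -13.2   5.8] w -0.0001
```

View pics/w4.png

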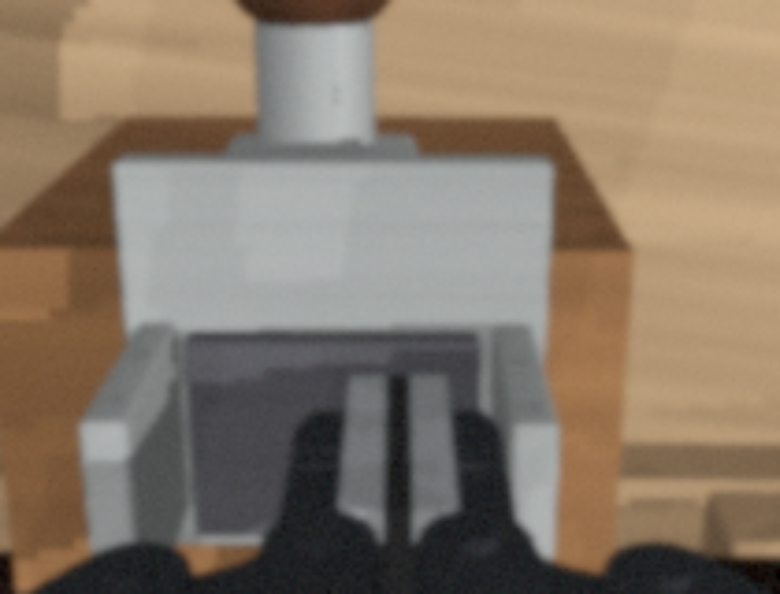

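Emit:
drive_tool:
  moves:
    - {"grip":0,"dp":[-0.03,0,0],"spin":0}
    - {"grip":0,"dp":[-0.06,0,0],"spin":0}
    - {"grip":0,"dp":[-0.09,0,0],"spin":0}
    - {"grip":0,"dp":[-0.12,0,0],"spin":0}
    - {"grip":0,"dp":[-0.12,0,0],"spin":0}

```text
time_s: 6.1
position: [0.6081, 0.0493, 0.119]
orientation: [[-0.129, 0.992, -0.001], [0.992, 0.129, 0.002], [0.002, -0.001, -1.0]]
contact_force: [-0.5, 0.7, 6.9]
width: -0.0001
```

```bash
python3 -c "
from h import *
go(.026,-.008,.119)"
```

```text
t 6.1 cr [ 26.    2.3 119. ] dp [-0.069  0.    -0.   ] spin 0.0002 F [-0.5  0.7  6.9] w -0.0001
```

Emit:
drive_tool:
  moves:
    - {"grip":0,"dp":[-0.02,0,0],"spin":0}
    - {"grip":0,"dp":[-0.04,0,0],"spin":0}
    - {"grip":0,"dp":[-0.06,0,0],"spin":0}
    - {"grip":0,"dp":[-0.075,0,0],"spin":0}
    - {"grip":0,"dp":[-0.09,0,0],"spin":0}

```text
time_s: 6.6
position: [0.6097, 0.0367, 0.119]
orientation: [[-0.13, 0.992, -0.001], [0.992, 0.13, 0.002], [0.003, -0.001, -1.0]]
contact_force: [0.7, 1.5, 8.0]
width: 0.0002
```

Emit:
drive_tool:
  moves:
    - {"grip":0,"dp":[-0.013,0,0],"spin":0}
    - {"grip":0,"dp":[-0.026,0,0],"spin":0}
    - {"grip":0,"dp":[-0.04,0,0],"spin":0}

```text
time_s: 6.9
position: [0.6104, 0.0308, 0.119]
orientation: [[-0.13, 0.992, -0.001], [0.992, 0.13, 0.002], [0.003, -0.001, -1.0]]
contact_force: [0.3, 2.2, 7.2]
width: 0.0002
```

```bash
python3 -c "
from h import *
go(.026,-.045,.119)"
```

```text
t 6.9 cr [ 26.  -16.4 119. ] dp [-0.191  0.    -0.001] spin 0.0003 F [0.3 2.2 7.2] w 0.0002
```

Emit:
drive_tool:
  moves:
    - {"grip":0,"dp":[-0.018,0,0],"spin":0}
    - {"grip":0,"dp":[-0.036,0,0],"spin":0}
    - {"grip":0,"dp":[-0.054,0,0],"spin":0}
    - {"grip":0,"dp":[-0.072,0,0],"spin":0}
    - {"grip":0,"dp":[-0.09,0,0],"spin":0}

```text
time_s: 7.4
position: [0.6121, 0.0182, 0.119]
orientation: [[-0.129, 0.992, -0.001], [0.992, 0.129, 0.005], [0.005, -0.001, -1.0]]
contact_force: [-0.2, 8.0, 9.0]
width: 0.0001
```

Emit:
drive_tool:
  moves:
    - {"grip":0,"dp":[-0.018,0,0],"spin":0}
    - {"grip":0,"dp":[-0.036,0,0],"spin":0}
    - {"grip":0,"dp":[-0.054,0,0],"spin":0}
    - {"grip":0,"dp":[-0.07,0,0],"spin":0}

```text
time_s: 7.8
position: [0.6131, 0.0092, 0.119]
orientation: [[-0.129, 0.992, -0.002], [0.992, 0.129, 0.007], [0.007, -0.001, -1.0]]
contact_force: [-0.3, 8.0, 8.7]
width: 0.0004
```

```bash
python3 -c "
from h import *
go(.026,-.045,.119)
im=optics.read_camera('wrist');cv2.imwrite('pics/w5.png',cv2.resize(im[130:290,150:360,::-1],(780,594)))"
```

```text
t 7.8 cr [ 25.8 -38.1 119. ] dp [-0.046  0.001 -0.001] spin 0.0002 F [-0.3  8.   8.7] w 0.0004
```

View pics/w5.png

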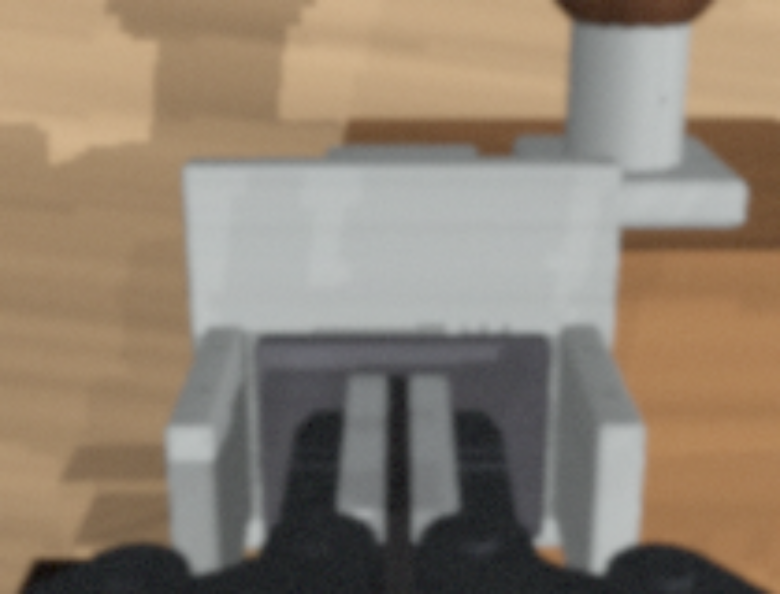

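Emit:
drive_tool:
  moves:
    - {"grip":0,"dp":[0.007,0,-0.06],"spin":0}
    - {"grip":0,"dp":[0.013,0,-0.25],"spin":0}
    - {"grip":0,"dp":[0.013,-0.1,-0.5],"spin":0}
    - {"grip":0,"dp":[0.013,-0.4,-0.6],"spin":0}
    - {"grip":0.65,"dp":[0.2,-0.5,-0.6],"spin":0}

```text
time_s: 8.35
position: [0.5334, 0.0237, 0.2097]
orientation: [[-0.126, 0.992, -0.001], [0.992, 0.126, -0.002], [-0.001, -0.002, -1.0]]
contact_force: [0.5, 0.5, 0.3]
width: 0.0137
```

```bash
python3 -c "
from h import *
go(-.042,0.0008,.22)
s=ctrl.sense();p=s['position'];R=s['orientation'];np.save('pp.npy',np.c_[R,p])
im=optics.read_camera('wrist');cv2.imwrite('pics/w6.png',im[:,:,::-1])
go(-.042,0.0008,.22)"
```

```text
t 8.35 cr [-51.3 -13.5 209.7] dp [ 0.095  0.062 -0.069] spin -0.0007 F [0.5 0.5 0.3] w 0.0137
t 8.4 cr [-54.1  -8.  207.7] dp [ 0.059  0.08  -0.082] spin 0.0001 F [-2.3  2.8 -0.3] w 0.021
```

View pics/w6.png

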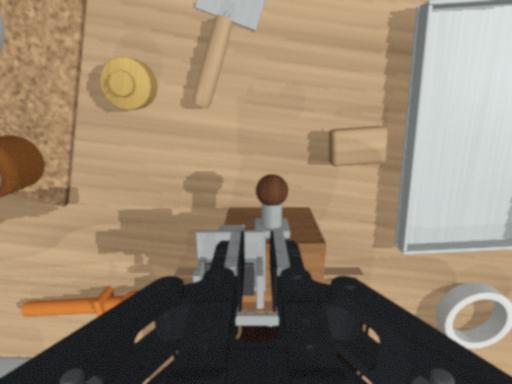

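Emit:
drive_tool:
  moves:
    - {"grip":0.65,"dp":[0.05,0.065,0.1],"spin":0}
    - {"grip":0.65,"dp":[0.06,0.065,0.2],"spin":0}
    - {"grip":0.65,"dp":[0.06,0.065,0.2],"spin":0}
    - {"grip":0.65,"dp":[0.06,0.065,0.2],"spin":0}

```text
time_s: 8.8
position: [0.5426, 0.0356, 0.1765]
orientation: [[-0.13, 0.992, -0.005], [0.992, 0.13, 0.0], [0.001, -0.005, -1.0]]
contact_force: [-0.4, -0.1, 0.7]
width: 0.0556
```

```bash
python3 -c "
from h import *
go(-.044,0.0008,.058)
s=ctrl.sense();p=s['position'];R=s['orientation'];np.save('pp.npy',np.c_[R,p])
im=optics.read_camera('wrist');cv2.imwrite('pics/w7.png',im[:,:,::-1])
go(-.044,0.0008,.058)"
```

```text
t 8.8 cr [-40.7  -2.9 176.5] dp [ 0.024 -0.018  0.79 ] spin 0.0004 F [-0.4 -0.1  0.7] w 0.0556
t 8.85 cr [-39.8  -3.1 177.5] dp [ 0.026 -0.026  0.797] spin 0.0003 F [-0.4  0.3  0.3] w 0.0554
```

View pics/w7.png

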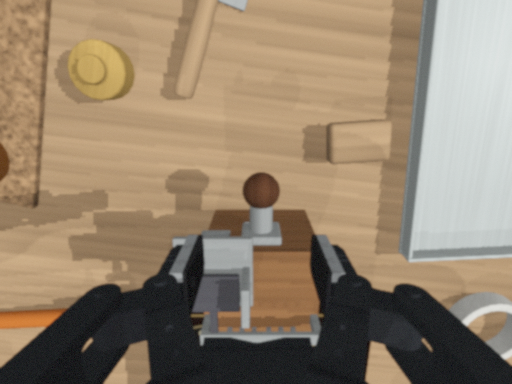

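```bash
python3 -c "
from h import *
s=np.load('pp.npy');R=s[:,:3];p=s[:,3]
im=cv2.imread('pics/w7.png');h=cv2.cvtColor(im,cv2.COLOR_BGR2HSV)
k=((h[...,2]<130)&(h[...,1]>110)).astype(np.uint8);q=np.zeros_like(k);q[165:206,238:285]=k[165:206,238:285]
(c,r)=cv2.minEnclosingCircle(np.argwhere(q)[:,::-1].astype(np.float32));print(c,r,wcast(c,.07,p,R))
for n,uv,z in(('plateR',(253.5,240),.1),('plateL',(203,240),.1),('lugR',(253,262),.135),('colL',(243,240),.087),('colR',(281,240),.087),('blkfront',(310,250),.095)):print(n,wcast(uv,z,p,R))
"
```

```text
(260.5708923339844, 190.4757537841797) 18.132076263427734 [-40.9   0.3]
plateR [-9.7 -5.5]
plateL [ -9.7 -45.1]
lugR [-11.3  -5.6]
colL [ -3.  -14.4]
colR [-3.  17.3]
blkfront [ 1.8 40.4]
```

Emit:
drive_tool:
  moves:
    - {"grip":0.65,"dp":[0.024,-0.02,0.1],"spin":0}
    - {"grip":0.65,"dp":[0.024,-0.02,0.3],"spin":0}
    - {"grip":0.65,"dp":[0.024,-0.02,0.5],"spin":0}
    - {"grip":0.65,"dp":[0.024,-0.02,0.6],"spin":0}
    - {"grip":0.65,"dp":[0.024,-0.02,0.6],"spin":0}

```text
time_s: 9.35
position: [0.5379, 0.039, 0.0853]
orientation: [[-0.129, 0.992, -0.007], [0.992, 0.129, 0.0], [0.001, -0.006, -1.0]]
contact_force: [-0.6, 0.9, 0.2]
width: 0.0555
```

```bash
python3 -c "
from h import *
go(-.043,0.0005,.058)"
```

```text
t 9.35 cr [-44.9   1.   85.3] dp [-0.004  0.014  0.182] spin 0.0003 F [-0.6  0.9  0.2] w 0.0555
```

Emit:
drive_tool:
  moves:
    - {"grip":0.65,"dp":[-0.002,0.01,0.1],"spin":0}
    - {"grip":0.65,"dp":[-0.002,0.01,0.175],"spin":0}
    - {"grip":0.65,"dp":[-0.002,0.01,0.175],"spin":0}

```text
time_s: 9.65
position: [0.5413, 0.0388, 0.0608]
orientation: [[-0.129, 0.992, -0.002], [0.992, 0.129, 0.0], [0.0, -0.002, -1.0]]
contact_force: [-0.3, -0.4, -0.1]
width: 0.0556
```

```bash
python3 -c "
from h import *
go(-.043,0.0005,.058)
im=optics.read_camera('scene');cv2.imwrite('pics/s2.png',cv2.resize(im[130:250,200:350,::-1],None,fx=5,fy=5))"
```

```text
t 9.65 cr [-41.6   0.5  60.8] dp [ 0.    -0.01   0.019] spin 0.0003 F [-0.3 -0.4 -0.1] w 0.0556
```

View pics/s2.png

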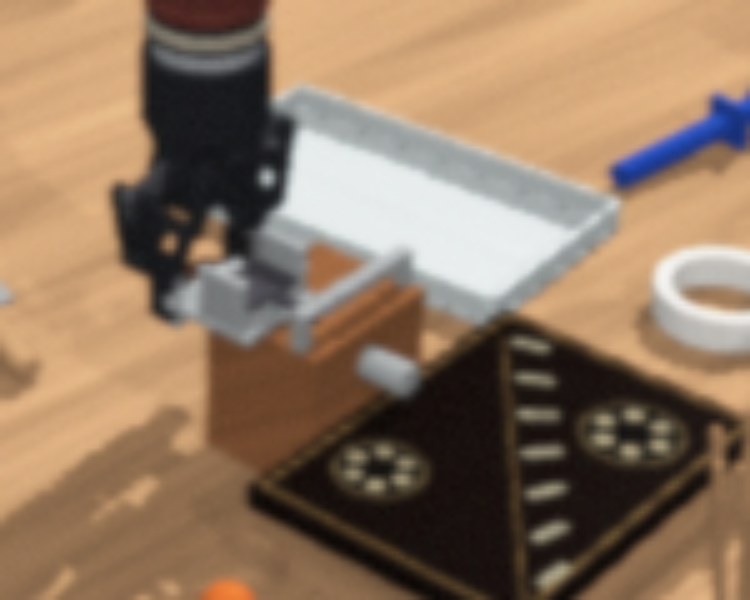

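Emit:
drive_tool:
  moves:
    - {"grip":0.45,"dp":[0,-0.01,0.015],"spin":0}
    - {"grip":0.2,"dp":[0,-0.01,0.015],"spin":0}
    - {"grip":0.2,"dp":[0,-0.01,0.015],"spin":0}
    - {"grip":0.2,"dp":[0,-0.01,0.015],"spin":0}
  squeeze: 40

```text
time_s: 10.1
position: [0.5409, 0.0386, 0.0604]
orientation: [[-0.13, 0.992, 0.0], [0.992, 0.13, -0.0], [-0.0, 0.0, -1.0]]
contact_force: [-1.0, -0.2, 1.6]
width: 0.0297
```

```bash
python3 -c "
from h import *
go(-.11,0.0005,.058)"
```

```text
t 10.1 cr [-42.    0.3  60.4] dp [ 0.002 -0.453  0.016] spin 0.0004 F [-1.  -0.2  1.6] w 0.0297
```

Emit:
drive_tool:
  moves:
    - {"grip":0.2,"dp":[0,-0.015,0],"spin":0}
    - {"grip":0.2,"dp":[0,-0.03,0],"spin":0}
    - {"grip":0.2,"dp":[0,-0.045,0],"spin":0}
    - {"grip":0.2,"dp":[0,-0.06,0],"spin":0}

```text
time_s: 10.5
position: [0.5326, 0.0374, 0.0604]
orientation: [[-0.13, 0.992, 0.002], [0.992, 0.13, 0.0], [-0.0, 0.002, -1.0]]
contact_force: [2.2, 1.3, 0.8]
width: 0.0296
```

```bash
python3 -c "
from h import *
go(-.11,0.0005,.058)
im=optics.read_camera('wrist');cv2.imwrite('pics/w8.png',im[:,:,::-1])"
```

```text
t 10.5 cr [-50.4   0.2  60.4] dp [ 0.002 -0.398  0.015] spin 0.0003 F [2.2 1.3 0.8] w 0.0296
```

View pics/w8.png

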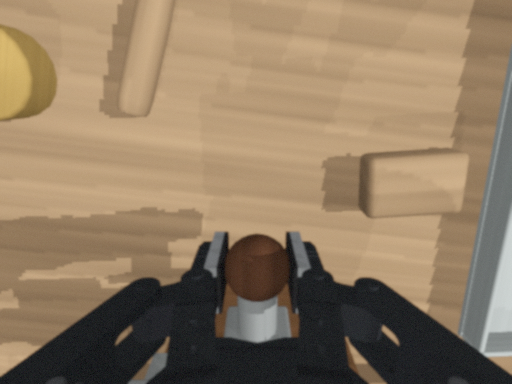

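Emit:
drive_tool:
  moves:
    - {"grip":0.2,"dp":[0,-0.025,0],"spin":0}
    - {"grip":0.2,"dp":[0,-0.05,0],"spin":0}
    - {"grip":0.2,"dp":[0,-0.075,0],"spin":0}
    - {"grip":0.2,"dp":[0,-0.1,0],"spin":0}
    - {"grip":0.2,"dp":[0,-0.12,0],"spin":0}

```text
time_s: 11.05
position: [0.5132, 0.035, 0.0597]
orientation: [[-0.13, 0.992, -0.001], [0.992, 0.13, -0.0], [-0.0, -0.001, -1.0]]
contact_force: [2.5, 0.9, -0.2]
width: 0.0301
```

Emit:
drive_tool:
  moves:
    - {"grip":0.2,"dp":[0,-0.025,0],"spin":0}
    - {"grip":0.2,"dp":[0,-0.05,0],"spin":0}
    - {"grip":0.2,"dp":[0,-0.075,0],"spin":0}
    - {"grip":0.2,"dp":[0,-0.1,0],"spin":0}
    - {"grip":0.2,"dp":[0,-0.12,0],"spin":0}

```text
time_s: 11.55
position: [0.4954, 0.0327, 0.0596]
orientation: [[-0.129, 0.992, -0.001], [0.992, 0.129, -0.0], [0.0, -0.001, -1.0]]
contact_force: [1.8, 0.8, -1.6]
width: 0.0299
```

```bash
python3 -c "
from h import *
go(-.116,0.0005,.058)"
```

```text
t 11.55 cr [-87.9   0.3  59.6] dp [ 0.002 -0.187  0.011] spin 0.0003 F [ 1.8  0.8 -1.6] w 0.0299
```

Emit:
drive_tool:
  moves:
    - {"grip":0.2,"dp":[0,-0.025,0],"spin":0}
    - {"grip":0.2,"dp":[0,-0.06,0],"spin":0}
    - {"grip":0.2,"dp":[0,-0.1,0],"spin":0}
    - {"grip":0.2,"dp":[0,-0.14,0],"spin":0}
    - {"grip":0.2,"dp":[0,-0.17,0],"spin":0}

```text
time_s: 12.05
position: [0.4697, 0.0294, 0.0596]
orientation: [[-0.129, 0.992, -0.001], [0.992, 0.129, 0.0], [0.0, -0.001, -1.0]]
contact_force: [1.8, 0.6, -2.4]
width: 0.0297
```

Emit:
drive_tool:
  moves:
    - {"grip":0.2,"dp":[0,0,0],"spin":0}
    - {"grip":0.2,"dp":[0,0,0],"spin":0}

```text
time_s: 12.25
position: [0.4689, 0.0294, 0.0592]
orientation: [[-0.13, 0.992, -0.004], [0.992, 0.13, -0.0], [0.0, -0.004, -1.0]]
contact_force: [-2.1, -1.5, -1.6]
width: 0.0295
```

```bash
python3 -c "
from h import *
go(-.116,0.0005,.058)
im=optics.read_camera('wrist');cv2.imwrite('pics/w9.png',im[:,:,::-1])
im=optics.read_camera('top');cv2.imwrite('pics/t9.png',cv2.resize(im[130:280,190:330,::-1],(560,600)))"
```

```text
t 12.25 cr [-114.5    0.4   59.2] dp [ 0.    -0.01   0.008] spin 0.0004 F [-2.1 -1.5 -1.6] w 0.0295
```

View pics/w9.png

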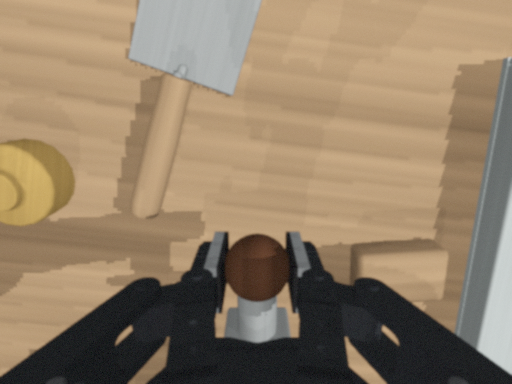

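View pics/t9.png

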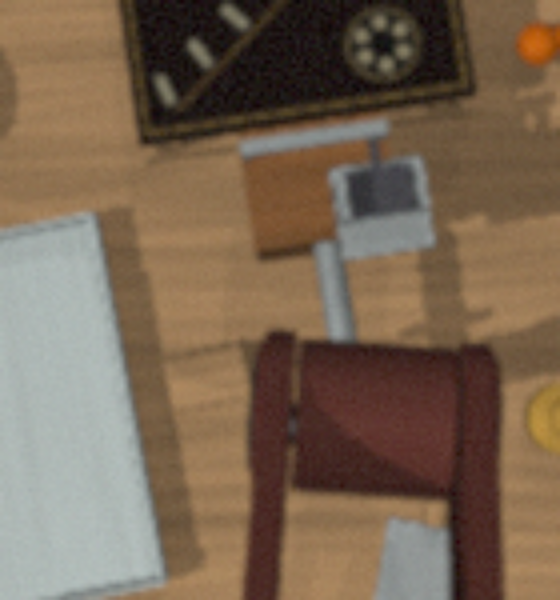

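Emit:
drive_tool:
  moves:
    - {"grip":0.45,"dp":[0,-0.01,0],"spin":0}
    - {"grip":0.65,"dp":[0,-0.01,0],"spin":0}
    - {"grip":0.65,"dp":[0,-0.01,0],"spin":0}
    - {"grip":0.65,"dp":[0,-0.01,-0.2],"spin":0}
    - {"grip":0.65,"dp":[0,-0.01,-0.5],"spin":0}

```text
time_s: 12.85
position: [0.4667, 0.0295, 0.133]
orientation: [[-0.129, 0.992, -0.007], [0.992, 0.129, 0.001], [0.002, -0.007, -1.0]]
contact_force: [1.2, 0.5, -0.9]
width: 0.0556
```

```bash
python3 -c "
from h import *
go(-.046,0.0005,.13)
im=optics.read_camera('scene');cv2.imwrite('pics/s3.png',cv2.resize(im[130:250,180:330,::-1],None,fx=5,fy=5))"
```

```text
t 12.85 cr [-116.7    0.8  133. ] dp [-0.002  0.472  0.017] spin 0.0003 F [ 1.2  0.5 -0.9] w 0.0556
```

View pics/s3.png

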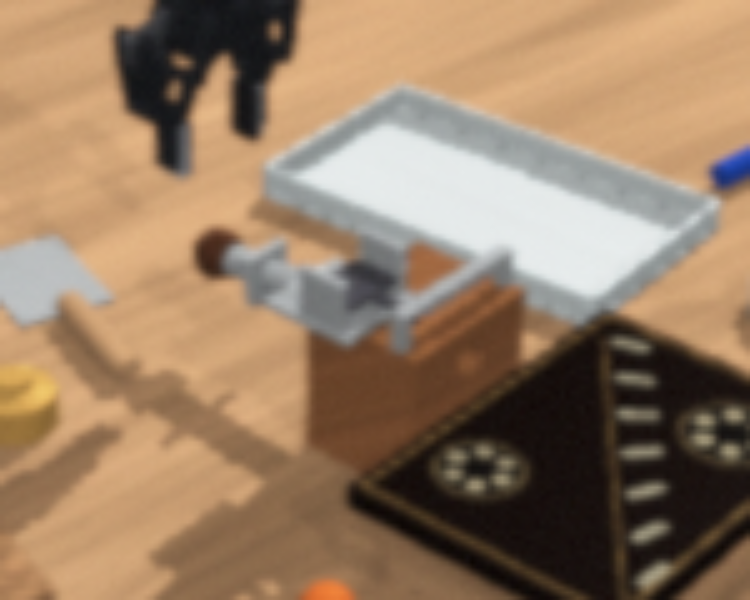

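Emit:
drive_tool:
  moves:
    - {"grip":0.65,"dp":[0,0.2,-0.05],"spin":0}
    - {"grip":0.65,"dp":[0,0.4,-0.05],"spin":0}
    - {"grip":0.65,"dp":[0,0.47,-0.05],"spin":0}
    - {"grip":0.65,"dp":[0,0.47,-0.05],"spin":0}

```text
time_s: 13.3
position: [0.5404, 0.0384, 0.1426]
orientation: [[-0.13, 0.992, 0.001], [0.992, 0.13, -0.0], [-0.0, 0.001, -1.0]]
contact_force: [-0.4, -0.3, -0.4]
width: 0.0553
```

```bash
python3 -c "
from h import *
s=ctrl.sense();p=s['position'];R=s['orientation'];np.save('pp.npy',np.c_[R,p])
im=optics.read_camera('wrist');cv2.imwrite('pics/w10.png',im[:,:,::-1])
go(-.046,0.0005,.06)"
```

```text
t 13.35 cr [-44.    0.4 141.9] dp [ 0.001 -0.012  0.546] spin 0.0004 F [-1.1 -0.1  0.4] w 0.0555
```

View pics/w10.png

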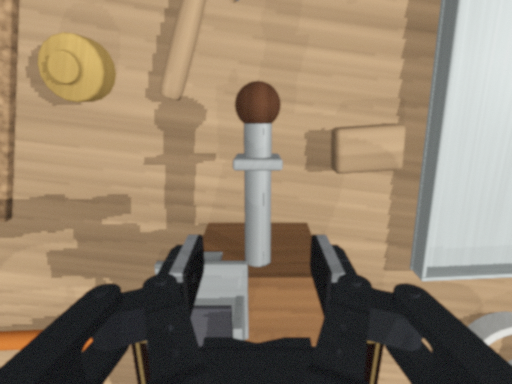

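```bash
python3 -c "
from h import *
s=np.load('pp.npy');R=s[:,:3];p=s[:,3]
for n,uv,z in(('knob',(258,103),.068),('colfront',(258,156),.087),('colback',(258,170),.087),('plateR',(248,262),.1),('blkfront',(290,276),.095)):print(n,wcast(uv,z,p,R))
"
```

```text
knob [-114.6    0.7]
colfront [-82.2   0.7]
colback [-72.9   0.7]
plateR [-12.1  -5.9]
blkfront [ 2.2 23.6]
```

Emit:
drive_tool:
  moves:
    - {"grip":0.65,"dp":[0,-0.013,0.2],"spin":0}
    - {"grip":0.65,"dp":[0,-0.013,0.4],"spin":0}
    - {"grip":0.65,"dp":[0,-0.013,0.53],"spin":0}
    - {"grip":0.65,"dp":[0,-0.013,0.545],"spin":0}
    - {"grip":0.65,"dp":[0,-0.013,0.545],"spin":0}

```text
time_s: 13.85
position: [0.5356, 0.0381, 0.0599]
orientation: [[-0.129, 0.992, -0.003], [0.992, 0.129, 0.0], [0.0, -0.003, -1.0]]
contact_force: [-0.1, -0.2, 0.8]
width: 0.0554
```

```bash
python3 -c "
from h import *
go(-.046,0.0005,.06)"
```

```text
t 13.85 cr [-47.3   0.5  59.9] dp [-0.     0.008 -0.001] spin 0.0003 F [-0.1 -0.2  0.8] w 0.0554
```

Emit:
drive_tool:
  moves:
    - {"grip":0.4,"dp":[0,0,0],"spin":0}
    - {"grip":0.1,"dp":[0,0,0],"spin":0}
    - {"grip":0.1,"dp":[0,0,0],"spin":0}
    - {"grip":0.1,"dp":[0,0,0],"spin":0}
    - {"grip":0.1,"dp":[0,0,0],"spin":0}
  squeeze: 70

```text
time_s: 14.35
position: [0.5385, 0.0383, 0.0622]
orientation: [[-0.13, 0.992, 0.002], [0.992, 0.13, 0.0], [-0.0, 0.002, -1.0]]
contact_force: [-1.8, 1.5, 5.6]
width: 0.0178
```

```bash
python3 -c "
from h import *
go(-.046,0.0005,.06)
im=optics.read_camera('scene');cv2.imwrite('pics/s4.png',cv2.resize(im[130:250,180:330,::-1],None,fx=5,fy=5))"
```

```text
t 14.35 cr [-44.4   0.3  62.2] dp [ 0.001 -0.01   0.015] spin 0.0004 F [-1.8  1.5  5.6] w 0.0178
```

View pics/s4.png

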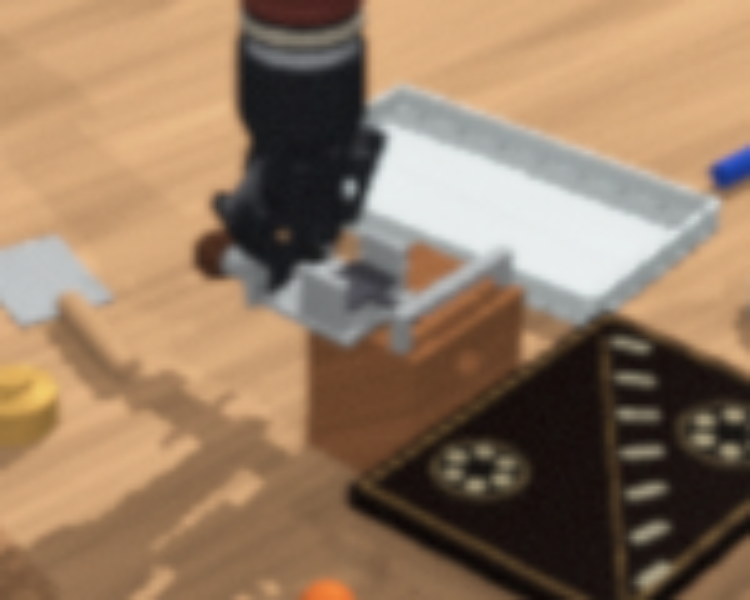

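Emit:
drive_tool:
  moves:
    - {"grip":0.1,"dp":[0,-0.02,0],"spin":0}
    - {"grip":0.1,"dp":[0,-0.04,0],"spin":0}
    - {"grip":0.1,"dp":[0,-0.06,0],"spin":0}

```text
time_s: 14.7
position: [0.5319, 0.0373, 0.0619]
orientation: [[-0.129, 0.992, 0.009], [0.992, 0.129, 0.0], [-0.001, 0.009, -1.0]]
contact_force: [4.5, 1.9, -1.7]
width: 0.0177
```

```bash
python3 -c "
from h import *
go(-.094,0.0005,.06)"
```

```text
t 14.7 cr [-51.1   0.1  61.9] dp [ 0.003 -0.286  0.01 ] spin 0.0003 F [ 4.5  1.9 -1.7] w 0.0177
```

Emit:
drive_tool:
  moves:
    - {"grip":0.1,"dp":[0,-0.02,0],"spin":0}
    - {"grip":0.1,"dp":[0,-0.04,0],"spin":0}
    - {"grip":0.1,"dp":[0,-0.06,0],"spin":0}
    - {"grip":0.1,"dp":[0,-0.08,0],"spin":0}
    - {"grip":0.1,"dp":[0,-0.1,0],"spin":0}

```text
time_s: 15.2
position: [0.5126, 0.0349, 0.0602]
orientation: [[-0.129, 0.992, -0.001], [0.992, 0.129, -0.0], [0.0, -0.001, -1.0]]
contact_force: [1.6, -0.3, -3.0]
width: 0.0177
```

Emit:
drive_tool:
  moves:
    - {"grip":0.1,"dp":[0,-0.02,0],"spin":0}
    - {"grip":0.1,"dp":[0,-0.04,0],"spin":0}
    - {"grip":0.1,"dp":[0,-0.06,0],"spin":0}
    - {"grip":0.1,"dp":[0,-0.08,0],"spin":0}
    - {"grip":0.1,"dp":[0,-0.1,0],"spin":0}

```text
time_s: 15.7
position: [0.4972, 0.0331, 0.0599]
orientation: [[-0.13, 0.992, -0.003], [0.992, 0.13, 0.0], [0.0, -0.003, -1.0]]
contact_force: [-0.0, 0.4, -5.6]
width: 0.0175
```

```bash
python3 -c "
from h import *
go(-.094,0.0005,.06)
im=optics.read_camera('scene');cv2.imwrite('pics/s5.png',cv2.resize(im[130:250,180:330,::-1],None,fx=5,fy=5))"
```

```text
t 15.7 cr [-86.1   0.5  59.9] dp [ 0.    -0.053 -0.   ] spin 0.0004 F [-0.   0.4 -5.6] w 0.0175
```

View pics/s5.png

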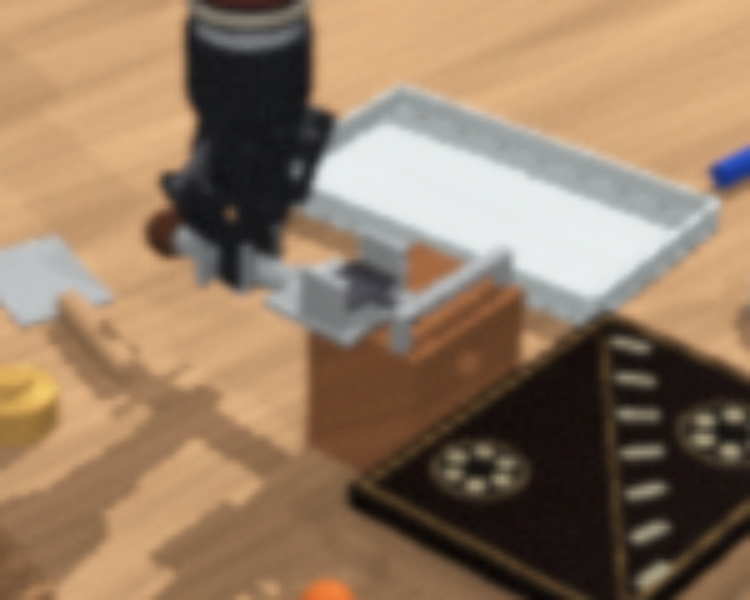

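Emit:
drive_tool:
  moves:
    - {"grip":0.1,"dp":[0,-0.04,0],"spin":0}
    - {"grip":0.1,"dp":[0,-0.1,0],"spin":0}
    - {"grip":0.1,"dp":[0,-0.16,-0.04],"spin":0}
    - {"grip":0.1,"dp":[0,-0.2,-0.12],"spin":0}
    - {"grip":0.1,"dp":[0,-0.2,-0.2],"spin":0}

```text
time_s: 16.25
position: [0.4667, 0.0292, 0.0906]
orientation: [[-0.129, 0.992, -0.003], [0.992, 0.129, 0.0], [0.001, -0.003, -1.0]]
contact_force: [0.3, 0.3, -4.8]
width: 0.0177
```

```bash
python3 -c "
from h import *
go(.474,.265,.10,'w')
im=optics.read_camera('scene');cv2.imwrite('pics/s6.png',cv2.resize(im[110:250,160:330,::-1],(780,640))[:600])"
```

```text
t 16.25 cr [-116.8    0.6   90.6] dp [ 1.552  0.252 -0.063] spin 0.0003 F [ 0.3  0.3 -4.8] w 0.0177
```

View pics/s6.png

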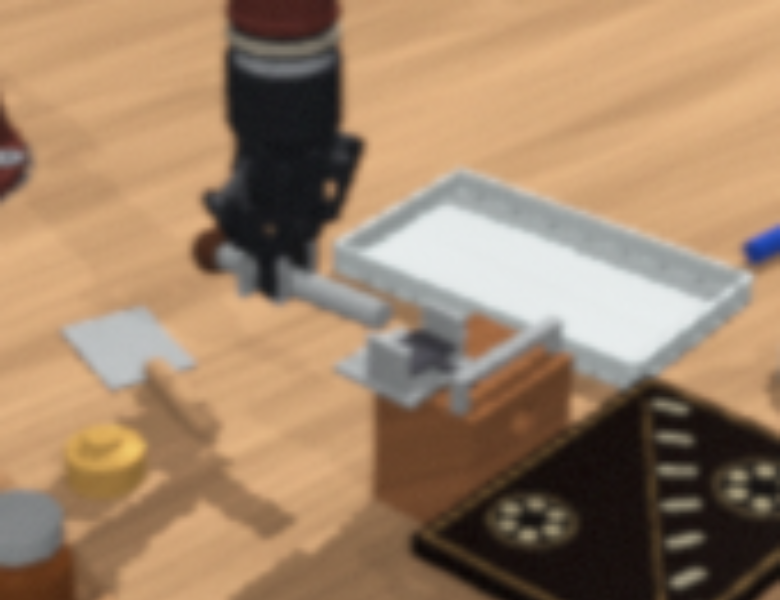

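Emit:
drive_tool:
  moves:
    - {"grip":0.1,"dp":[0.1,0.0,-0.06],"spin":0}
    - {"grip":0.1,"dp":[0.27,0.0,-0.06],"spin":0}
    - {"grip":0.1,"dp":[0.45,0.03,-0.06],"spin":0}
    - {"grip":0.1,"dp":[0.63,0.08,-0.06],"spin":0}
    - {"grip":0.1,"dp":[0.8,0.13,-0.06],"spin":0}

```text
time_s: 16.8
position: [0.4732, 0.1519, 0.1004]
orientation: [[-0.129, 0.992, 0.002], [0.992, 0.129, 0.0], [0.0, 0.002, -1.0]]
contact_force: [0.4, 0.0, -4.7]
width: 0.0178
```

Emit:
drive_tool:
  moves:
    - {"grip":0.1,"dp":[0.2,0.03,0],"spin":-0.005}
    - {"grip":0.1,"dp":[0.4,0.06,0],"spin":-0.01}
    - {"grip":0.1,"dp":[0.6,0.1,0],"spin":-0.0155}
    - {"grip":0.1,"dp":[0.73,0.12,0],"spin":-0.0155}
    - {"grip":0.1,"dp":[0.75,0.12,0],"spin":-0.0155}

```text
time_s: 17.3
position: [0.4767, 0.2671, 0.1005]
orientation: [[-0.18, 0.984, 0.002], [0.984, 0.18, 0.002], [0.001, 0.003, -1.0]]
contact_force: [0.4, 0.0, -4.7]
width: 0.0175
```

```bash
python3 -c "
from h import *
s=ctrl.sense();p=s['position'];R=s['orientation'];np.save('pp.npy',np.c_[R,p])
im=optics.read_camera('wrist');cv2.imwrite('pics/w11.png',im[:,:,::-1])
im=optics.read_camera('top');cv2.imwrite('pics/t11.png',cv2.resize(im[170:300,130:290,::-1],(738,600)))
go(.474,.265,.04,'w')"
```

```text
t 17.4 cr [-77.2 233.2  99.9] dp [ 0.003 -0.014  0.399] spin 0.0163 F [-0.7  0.3 -4.9] w 0.0178
```

View pics/w11.png

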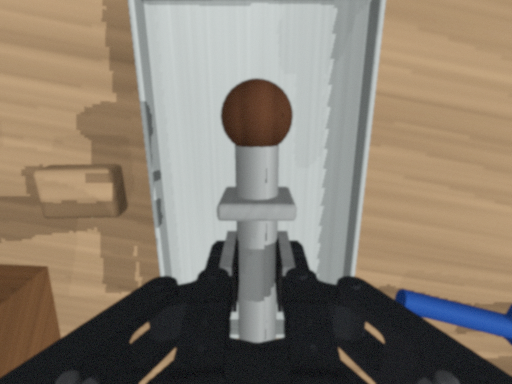

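View pics/t11.png

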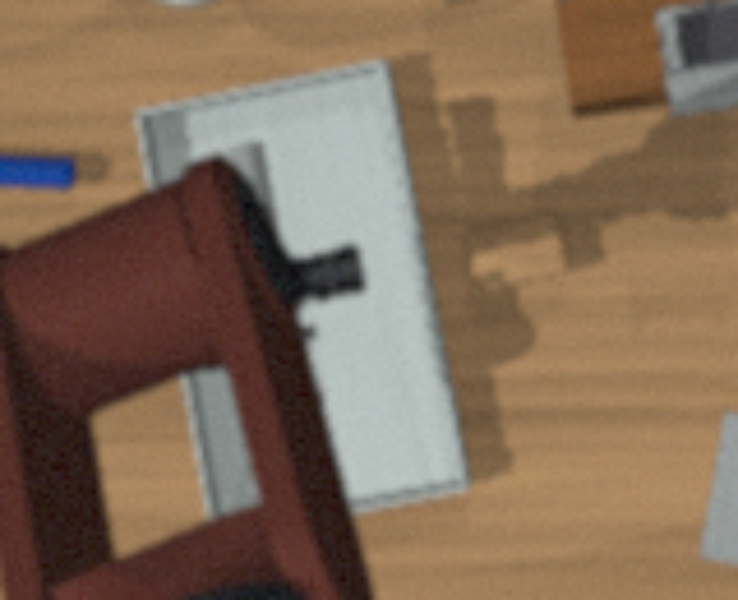

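Emit:
drive_tool:
  moves:
    - {"grip":0.1,"dp":[0,-0.01,0.1],"spin":0}
    - {"grip":0.1,"dp":[0,-0.01,0.25],"spin":0}
    - {"grip":0.1,"dp":[0,-0.01,0.4],"spin":0}
    - {"grip":0.1,"dp":[0,-0.01,0.48],"spin":0}
    - {"grip":0.1,"dp":[0,-0.01,0.5],"spin":0}

```text
time_s: 17.9
position: [0.4724, 0.2626, 0.022]
orientation: [[-0.176, 0.984, -0.005], [0.984, 0.176, -0.002], [-0.001, -0.005, -1.0]]
contact_force: [-0.3, -0.7, -6.0]
width: 0.0179
```

Emit:
drive_tool:
  moves:
    - {"grip":0.1,"dp":[0,0,0.01],"spin":0}
    - {"grip":0.1,"dp":[0,0,0.02],"spin":0}
    - {"grip":0.1,"dp":[0,0,0.03],"spin":0}
    - {"grip":0.1,"dp":[0,0,0.03],"spin":0}

```text
time_s: 18.3
position: [0.4754, 0.2647, 0.021]
orientation: [[-0.178, 0.984, 0.002], [0.984, 0.178, 0.001], [0.0, 0.002, -1.0]]
contact_force: [0.2, -0.4, -4.3]
width: 0.0175
```

```bash
python3 -c "
from h import *
go(.474,.265,.012,'w')"
```

```text
t 18.3 cr [-77.9 232.9  21. ] dp [ 0.004 -0.009  0.06 ] spin 0.0159 F [ 0.2 -0.4 -4.3] w 0.0175
```

Emit:
drive_tool:
  moves:
    - {"grip":0.1,"dp":[0,0,0.01],"spin":0}
    - {"grip":0.1,"dp":[0,0,0.02],"spin":0}
    - {"grip":0.1,"dp":[0,0,0.03],"spin":0}
    - {"grip":0.1,"dp":[0,0,0.03],"spin":0}

```text
time_s: 18.7
position: [0.4762, 0.2649, 0.0184]
orientation: [[-0.178, 0.984, 0.002], [0.984, 0.178, 0.0], [0.0, 0.002, -1.0]]
contact_force: [-2.1, -1.9, 9.6]
width: 0.0171
```

Emit:
drive_tool:
  moves:
    - {"grip":0.1,"dp":[0,0,0.007],"spin":0}
    - {"grip":0.1,"dp":[0,0,0.014],"spin":0}
    - {"grip":0.1,"dp":[0,0,0.014],"spin":0}

```text
time_s: 19.0
position: [0.4773, 0.2653, 0.0171]
orientation: [[-0.178, 0.984, 0.004], [0.984, 0.178, 0.001], [0.001, 0.004, -1.0]]
contact_force: [-0.6, -1.6, 12.2]
width: 0.0177
```

```bash
python3 -c "
from h import *
im=optics.read_camera('scene');cv2.imwrite('pics/s7.png',cv2.resize(im[110:210,210:340,::-1],(780,600),interpolation=cv2.INTER_CUBIC))
im=optics.read_camera('wrist');cv2.imwrite('pics/w12.png',im[:,:,::-1])"
```

```text
(no output)
```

View pics/s7.png

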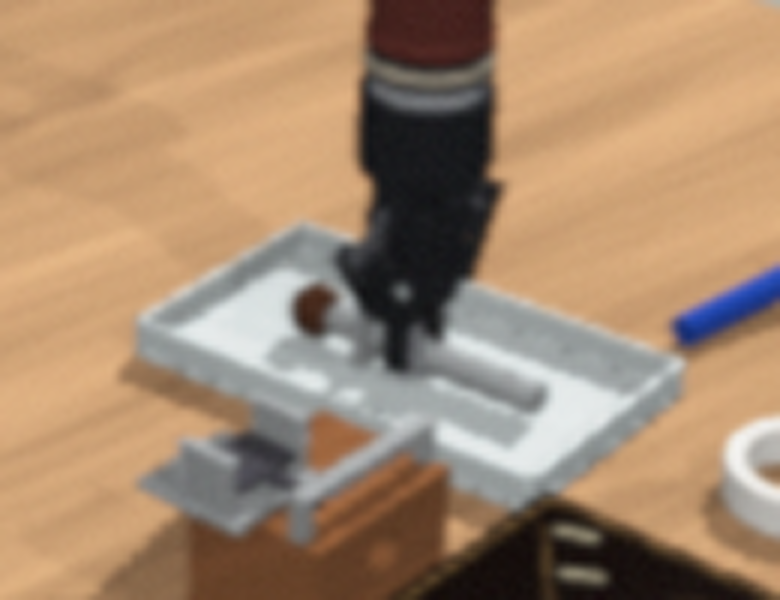

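View pics/w12.png

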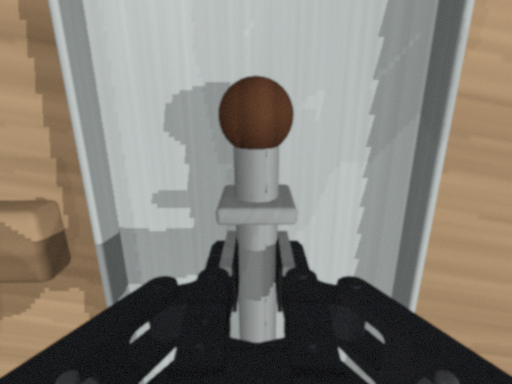

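Emit:
drive_tool:
  moves:
    - {"grip":0.2,"dp":[0,0,-0.004],"spin":0}
    - {"grip":0.2,"dp":[0,0,-0.004],"spin":0}
    - {"grip":0.2,"dp":[0,0,-0.004],"spin":0}
    - {"grip":0.23,"dp":[0,0,-0.004],"spin":0}
    - {"grip":0.27,"dp":[0,0,-0.004],"spin":0}
  squeeze: 20

```text
time_s: 19.6
position: [0.4755, 0.2648, 0.0151]
orientation: [[-0.178, 0.984, 0.002], [0.984, 0.178, 0.001], [0.001, 0.002, -1.0]]
contact_force: [1.0, -0.2, -0.6]
width: 0.0231
```

```bash
python3 -c "
from h import *
go(.474,.265,.012,'w')"
```

```text
t 19.6 cr [-77.8 233.   15.1] dp [ 0.003 -0.01   0.021] spin 0.0158 F [ 1.  -0.2 -0.6] w 0.0231
```

Released; the tool force is near zero. Open further and lift.

Emit:
drive_tool:
  moves:
    - {"grip":0.45,"dp":[0,0,0],"spin":0}
    - {"grip":0.65,"dp":[0,0,0],"spin":0}
    - {"grip":0.65,"dp":[0,0,0],"spin":0}
    - {"grip":0.65,"dp":[0,0,-0.15],"spin":0}
    - {"grip":0.65,"dp":[0,0,-0.45],"spin":0}

```text
time_s: 20.1
position: [0.4704, 0.2626, 0.0779]
orientation: [[-0.178, 0.984, -0.01], [0.984, 0.178, -0.004], [-0.002, -0.01, -1.0]]
contact_force: [1.0, 0.2, -0.3]
width: 0.0556
```

Emit:
drive_tool:
  moves:
    - {"grip":0.65,"dp":[0,0,-0.3],"spin":0}
    - {"grip":0.65,"dp":[0,0,-0.6],"spin":0}
    - {"grip":0.65,"dp":[0.3,-0.2,-0.8],"spin":0}
    - {"grip":0.65,"dp":[0.6,-0.4,-0.8],"spin":0}
    - {"grip":0.65,"dp":[0.8,-0.6,-0.8],"spin":0}

```text
time_s: 20.6
position: [0.3705, 0.3641, 0.2039]
orientation: [[-0.176, 0.984, 0.004], [0.984, 0.176, 0.003], [0.003, 0.004, -1.0]]
contact_force: [0.4, 0.5, -0.6]
width: 0.0553
```

Emit:
drive_tool:
  moves:
    - {"grip":0.65,"dp":[0.3,0,0],"spin":0}
    - {"grip":0.65,"dp":[0.6,0,0],"spin":0}
    - {"grip":0.65,"dp":[0.6,0,0],"spin":0}
    - {"grip":0.65,"dp":[0.6,0,0],"spin":0}

```text
time_s: 21.0
position: [0.3533, 0.4512, 0.2009]
orientation: [[-0.18, 0.984, -0.001], [0.984, 0.18, -0.001], [-0.001, -0.001, -1.0]]
contact_force: [-0.7, -0.2, 0.2]
width: 0.0554
```

```bash
python3 -c "
from h import *
s=ctrl.sense();print(s['time_s'],s['position'],s['contact_force'].round(1))
im=optics.read_camera('scene');cv2.imwrite('pics/s8.png',im[:,:,::-1])
im=optics.read_camera('top');cv2.imwrite('pics/t12f.png',im[:,:,::-1]);cv2.imwrite('pics/t12.png',cv2.resize(im[120:295,130:350,::-1],(754,600),interpolation=cv2.INTER_CUBIC))"
```

```text
21.0 [0.35333851 0.45120847 0.20092703] [-0.7 -0.2  0.2]
```

View pics/s8.png

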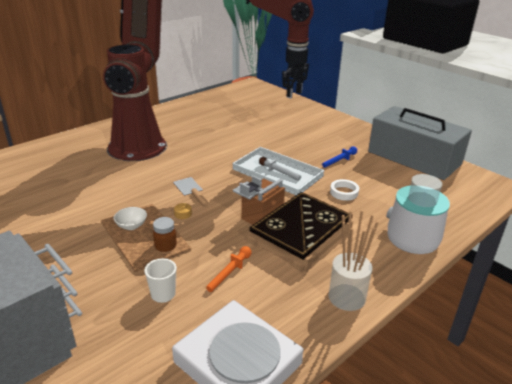

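View pics/t12.png

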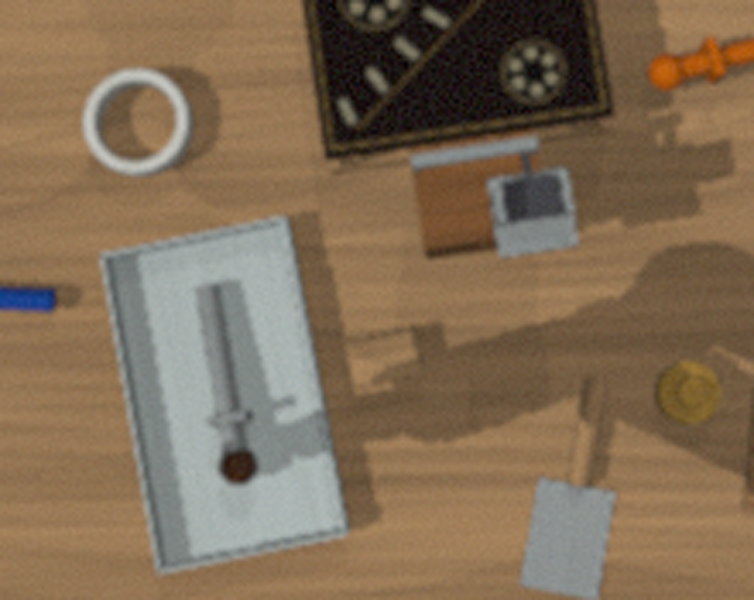

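```bash
python3 -c "
from h import *
f=lambda c,r:np.array([130+c*220/754,120+r*175/600])
for n,c,z in(('plateL',(497,255),.1),('plateR',(579,243),.1),('tab',(535,200),.118),('knob',(237,467),.02),('tip',(207,287),.014)):
  w=cast('top',f(*c),z)[0];print(n,w.round(3),round((w-o)@ey*1e3,1))
u=np.array([np.cos(.178),np.sin(.178)]);
k=cast('top',f(237,467),.02)[0,:2];t=cast('top',f(207,287),.014)[0,:2];m=k+(t-k)*65/153-[.469,.264];print('mid in tray',m@u,m@[-u[1],u[0]],np.linalg.norm(t-k))
"
```

```text
plateL [0.571 0.036 0.1  ] -6.4
plateR [ 0.579 -0.028  0.1  ] -70.7
tab [0.611 0.006 0.118] -40.9
knob [0.407 0.253 0.02 ] 230.1
tip [0.557 0.279 0.014] 236.2
mid in tray 0.0013580386285857132 -0.0004425578133243302 0.1524170031513937
```

```bash
python3 -c "
from cell import ctrl
print(ctrl.job_done())"
```

```text
the job is handed in; nothing more can be done
None
```

The rod is out of the block and lying flat in the tray, and I handed the job in at about 21 s of the 72 s allowed. No verdict was reported.

**What I did**
- **Keeper:** I pressed the tab and felt to the +y side first. It stopped dead there after about 5 mm, at 13 N, so I slid the keeper the other way, to -y. It reached its stop at about -38 mm.
- **Drawing the rod:** I pulled it about 72 mm by the ball, with forces below about 3 N. I then took a second hold on the shaft behind the collar and drew it clear, level.
- **Laying down:** I lowered it into the tray until I felt contact (about 12 N), opened the jaws and moved the arm away.

**Last checks**
- **Rod:** its middle is within about 2 mm of the tray's centre. Both ends were on the tray floor in the pictures.
- **Keeper:** the estimates of its final position spread from 35 to 40 mm and average about 38 mm, all above the 33 mm needed. The spread is what I expect from the camera calibration.
- **Other things:** the other objects look unmoved by eye in the last pictures; I did not measure them. I saw no contact with the panel.

**Uncertain points**
- **First contact in the tray:** this was probably the fingertips on the floor rather than the collar, so the rod may have settled up to about 5 mm when released.
- **Finger opening:** it read about 2 mm less than the known sizes of the ball and shaft, which I took as a sensor offset.

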